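Bring the bracket's mark under the drill

TASK

Slide the long bracket along the bench until the cross marked near its end lies straight under the tip of the drill bit, then let go of it. Keep the bracket flat on the bench all the way, and leave the short, already drilled bracket where it is.

Things in the scene. Friction and masses are not known exactly. Their poses are not given: they have to be found in the camera images.
- long_lug (a point): Centre of the lug of the LONG steel bracket: grip here. Loose, 0.75 kg: flat bar 220 x 40 x 8 mm on the bench; upright lug 60 long (along x) x 10 thick (y) x 60 high on its centre line, middle 40 mm from one end, 180 from the marked end. Lug centre 38 mm above the bench, top 68. x: along the bar to the marked end, roughly away from the robot; z up. Lies left or right of the drill.
- mark (a point): The mark to be drilled: white 24 mm dot with a black cross on the long bracket's top face, 8 mm above the bench, on the bar's centre line 155 mm from the lug's middle, near the end. Axes as long_lug. (The bar's two dark 11 mm holes, 65 and 85 mm from the lug, are already drilled.) The short bracket has no such mark.
- bit_tip (a point): Point of the fixed drill bit, 30 mm above the bench. The 8 mm bit shows 65 mm below a 40 mm chuck; above it, on the same vertical axis, grey collar (76 mm) and red drill body (70 mm), black top 307 mm up. An arm 200 mm up joins it to a 300 mm pillar with a 110 mm round foot, 200 mm from the bit, beyond it as seen from the robot and to the left. x: from bit to pillar; z up.
- short_lug (a point): Centre of the lug of the SHORT steel bracket, 38 mm above the bench. Like the long one but its bar is 150 mm long, ending 110 mm from the lug's middle, with the two drilled holes and no mark. Loose; lies on the other side of the drill from the long one; leave it alone. Same axes.
Not all that is in view belongs to the job. What is shaped like the part that bears long_lug but turquoise is not meant.

How it is judged:
By the outcome, as a careful person would: the job done as asked, in the order asked, and still so for the second after the job is handed in, with the robot touching nothing.
It also fails if it takes over 40 s, if anything falls off the work surface, if the arm or the gripper's body presses on something with over 40 N, if the wrist force passes 120 N, or if a joint passes its speed limit or range.

ROBOT

A 7-joint arm with a two-finger parallel gripper is mounted at the origin on the work surface. World frame = base frame: x ahead of the robot, y to its left, z up, the work surface at z = 0. Lengths are in m, angles in rad, forces in N, time in s.
With the tool pointing down it reaches from about 0.425 to 0.875 m from the base axis. Payload 4.7 kg.
Tool frame: the origin (TCP) lies between the finger pads; the fingertips stand 14 mm ahead of it and the grasp point (between the pads) lies 5 mm behind it; z points along the fingers, y is the line along which they close (so a half turn about z gives the same grasp; the last joint's range is limited). The gripper opens to 87 mm and grips with 3 to 60 N. Pads are 19 mm wide; open, the fingers measure 117 mm over their backs; the gripper's body (75 mm by 190 mm) begins 51 mm behind the grasp point.
Start: joints at [-1.121, 0.321, -0.07, 1.45, 0.023, 1.371, -0.057], TCP at [0.274, 0.589, 0.237] pointing down, gripper open.
Joint ranges: [-2.86, 2.86], [-0.3, 2.09], [-1.38, 1.24], [0.06, 2.45], [-1.56, 4.7], [0.09, 2.05], [-2.69, 2.69]. Speed limits (rad/s): [2.57, 2.57, 3.14, 3.14, 3.14, 3.14, 3.14].

INTERFACE

Orientations are given as a rotation vector (axis times angle).
In Python, from bench import ctrl gives the robot as it stands.
- The arm moves only by the tool step_arm, never from a script. Its argument "commands" is a list of rows, each an object with "travel": the shift along the tool's x, y, z in m, a list of three; "turn": the turn, a rotation vector about the tool's x, y, z in degrees, a list of three. A call has 1 to 5 rows; each row is the pose to reach, as a shift and turn from the pose commanded when the call began, along the tool's axes at that moment; what a row does not reach only later rows make up. A row lasts 1/10 s, in which the tool goes at most 50 mm and 8.59 degrees, less where a joint would pass 70% of its speed; a pose out of reach is approached as far as the arm can. A call with a gripper value outside its range is refused whole. "gripper" is the opening, from 0 (shut) to 1 (fully open), set as the call begins (left out, the last holds). The fingers move at their own pace and stop on an object; "force" is the grip in N (left out, the last holds). Time passes only in rows, so rows that repeat a pose let the fingers close. It gives the time, the measured TCP pose, the force, the opening and the grip force at its end, in the units of the state.
- ctrl.get_state(): the state, without advancing time (a new reading comes with each control period).
- ctrl.get_image(name): name is "scene" or "top" or "wrist"; returns the picture (480x640x3 uint8, red, green, blue); there is no depth.
- ctrl.camera_model(name): a dict with "fx", "fy", "cx", "cy" (pixels), "R" (3x3) and "t" (3): a world point X has camera coordinates R X + t; the wrist camera has in their place "T_tool_cam" (4x4, takes a point from camera to tool coordinates, whose origin is the TCP and whose axes are the flange's). Camera axes: x right, y down, z forward; pixel columns grow to the right and rows downward; lengths in m; the calibration is good to about 2 mm. A picture is of the moment at which its call begins: read the wrist's pose just before it. camera_model takes no time and is no camera call.
- ctrl.close_job(): hands the job in; it is judged then, once.
The state is a dict: "time": time; "joint_positions": joint angles; "qd": joint speeds; "joint_torque": joint torques, N m; "position": TCP position; "tool_rot": TCP orientation; "ft_force": force on the tool from outside, world axes, zero at the start; "torque": the same for the moment, N m; "grip_width": opening from 0.0 (shut) to 1.0 (fully open); "grip_force": force on a finger pad.
Only numpy, scipy, OpenCV 4.12 (cv2) and the standard library are available. Lean on these libraries where they do the work, as an engineer would, in place of code of your own. Each camera call takes 0.05 s, during which the arm holds its last target. There are 200 camera calls.

## Working session

There is one attempt and no reset: what is moved stays moved. The work goes in short steps, Python scripts to look and compute and a tool call to move; the robot and the scene stay as the last step left them, time stands still between calls to the robot, and variables do not carry over. Pictures are saved under pics/ and viewed, at most 10 in all, crops included, and the job is handed in when it is done.

Besides the shell and the picture viewer there is one more tool, called after "Call:" as name(argument=value, ...) on one line, values as JSON. step_arm: Moves the arm, as the interface text tells. Its arguments: {"type":"object","properties":{"commands":{"type":"array"},"gripper":{"type":"number"},"force":{"type":"number"}},"required":["commands"]}

```bash
mkdir -p pics
cat > h.py <<'E'
import numpy as np, cv2
from bench import ctrl
def save(n,f):
    im=ctrl.get_image(n); cv2.imwrite(f,cv2.cvtColor(im,cv2.COLOR_RGB2BGR)); return im
def ray(n,u,v):
    c=ctrl.camera_model(n); R=np.array(c["R"]);t=np.array(c["t"])
    d=R.T@np.array([(u-c["cx"])/c["fx"],(v-c["cy"])/c["fy"],1]); return -R.T@t,d
def plane(n,u,v,z):
    o,d=ray(n,u,v); return o+d*(z-o[2])/d[2]
def proj(n,X):
    c=ctrl.camera_model(n); p=np.array(c["R"])@X+np.array(c["t"]); return np.array([c["fx"]*p[0]/p[2]+c["cx"],c["fy"]*p[1]/p[2]+c["cy"]])
def tri(n1,p1,n2,p2):
    o1,d1=ray(n1,*p1);o2,d2=ray(n2,*p2)
    s=np.linalg.lstsq(np.c_[d1,-d2],o2-o1,rcond=None)[0]; a=o1+d1*s[0];b=o2+d2*s[1]
    return (a+b)/2,np.linalg.norm(a-b)
E
python3 - <<'E'
from h import *
save("scene","pics/s0.png");save("top","pics/t0.png")
for n in("scene","top"):print(n,ctrl.camera_model(n))
print(ctrl.get_state())
E
```

```text
scene {'fx': 485.997369640526, 'fy': 485.997369640526, 'cx': 305.44884886726516, 'cy': 233.51600082500494, 'R': array([[ 0.52293033,  0.85220291,  0.01714852],
       [ 0.62659543, -0.37069787, -0.6855372 ],
       [-0.57785988,  0.36923338, -0.72783561]]), 't': array([-0.2407743 , -0.30613841,  1.2776805 ])}
top {'fx': 516.3234479006535, 'fy': 516.3234479006535, 'cx': 311.41819984699123, 'cy': 239.3825273789845, 'R': array([[ 0.02161653, -0.99973998, -0.0072595 ],
       [-0.99733419, -0.02105719, -0.06986499],
       [ 0.06969395,  0.00875039, -0.99753004]]), 't': array([-0.03081059,  0.53961973,  1.01144577])}
{'time': 0.1, 'joint_positions': array([-1.12092862,  0.32171614, -0.07008776,  1.45150928,  0.02261419,
        1.3708152 , -0.05689054]), 'qd': array([ 9.45828851e-04, -4.45528021e-04,  9.31038696e-04, -2.66991635e-03,
       -6.95783281e-04, -1.98227112e-04,  8.61533762e-05]), 'joint_torque': array([-4.80243816e-04, -4.92572987e+01, -4.06001648e-01, -3.13399816e+01,
       -6.40755636e-02,  3.95277177e-02,  1.09315031e-04]), 'position': array([0.27422171, 0.58881964, 0.23561411]), 'tool_rot': array([-6.78979239e-01, -3.06707995e+00,  2.57815964e-03]), 'ft_force': array([ 0.23020737, -0.36383328, -0.74377203]), 'torque': array([ 0.05002208,  0.02066001, -0.02576557]), 'grip_force': 0.0, 'grip_width': 1.002495155685829}
```

View pics/s0.png

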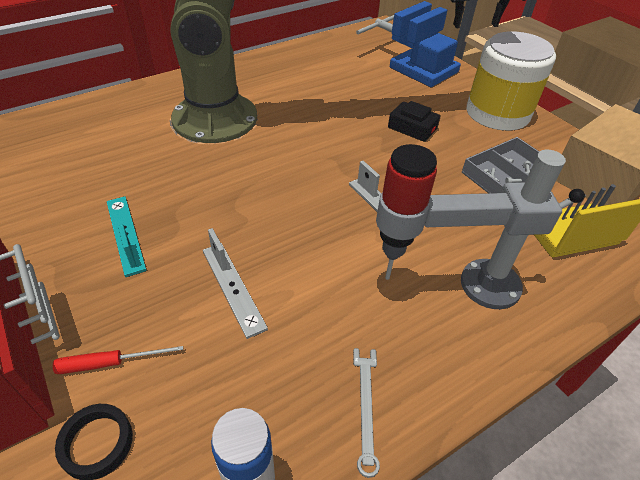

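View pics/t0.png

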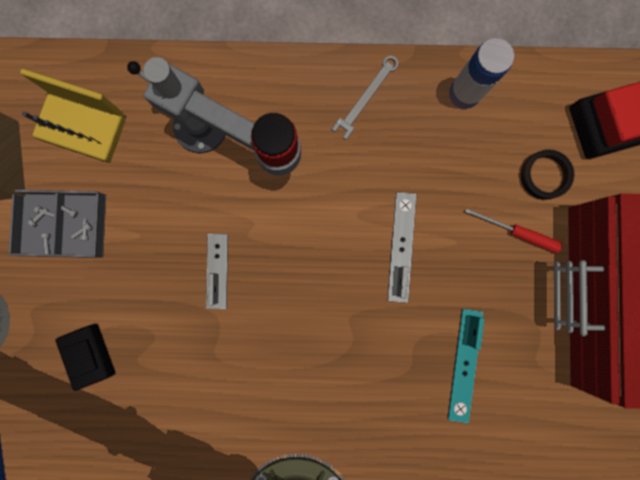

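Scene view: candidates for the long bracket are the grey one with mark (scene 235,290; top 402,247; mark at scene 252,321, top 405,205), the turquoise lookalike (scene 127,237; top 465,365; excluded by colour) and the short unmarked grey one (scene 365,185; top 216,272). I choose the first. The drill cap is at top (274,135) and the bit tip at scene (390,279).

Run:
```python
from h import *
S=cv2.imread("pics/s0.png");T=cv2.imread("pics/t0.png")
# close crops
c=[cv2.resize(S[220:345,190:280],None,fx=4,fy=4),cv2.resize(S[240:300,370:410],None,fx=8,fy=8)]
h=500;c=[x if x.shape[0]==h else cv2.copyMakeBorder(x,0,h-x.shape[0],0,0,cv2.BORDER_CONSTANT) for x in c]
cv2.imwrite("pics/c0.png",np.hstack(c))
def white(im,r,th=215):
    y0,y1,x0,x1=r;m=(im[y0:y1,x0:x1].min(2)>th).astype(np.uint8)
    n,l,s,ce=cv2.connectedComponentsWithStats(m)
    pts=np.argwhere(m)
    (cx,cy),rad=cv2.minEnclosingCircle(pts[:,::-1].astype(np.float32)); return (cx+x0,cy+y0),rad,len(pts)
ms=white(S,(305,340,235,270));mt=white(T,(193,217,393,417));print(ms,mt)
print("mark",plane("scene",*ms[0],.008),plane("top",*mt[0],.008),tri("scene",ms[0],"top",mt[0]))
# grey bar in top: min-area rect
hsv=cv2.cvtColor(T,cv2.COLOR_BGR2HSV)
for nm,(y0,y1,x0,x1) in dict(long=(185,310,380,425),short=(225,315,200,235)).items():
    m=(hsv[y0:y1,x0:x1,1]<60).astype(np.uint8);m=cv2.morphologyEx(m,cv2.MORPH_CLOSE,np.ones((5,5)))
    ct=max(cv2.findContours(m,0,2)[0],key=cv2.contourArea);b=cv2.boxPoints(cv2.minAreaRect(ct))+[x0,y0]
    print(nm,[ (p.round(1),plane("top",*p,.008)[:2].round(4)) for p in b])
# cap
for n,im,(y0,y1,x0,x1) in(("top",T,(105,165,245,305)),("scene",S,(140,182,385,440))):
    m=(im[y0:y1,x0:x1].max(2)<50).astype(np.uint8)
    ct=max(cv2.findContours(m,0,2)[0],key=cv2.contourArea);e=cv2.fitEllipse(ct);p=(e[0][0]+x0,e[0][1]+y0)
    print(n,p,e[1:],plane(n,*p,.307))
print("tip",plane("scene",390,279,.03))
```

```text
((252.06521797180176, 316.2826089859009), 10.082229614257812, 83) ((393.0, 193.0), 0.0, 0)
mark [ 0.60881105 -0.20026659  0.008     ] [ 0.63860334 -0.18244457  0.008     ] (array([ 0.6287668 , -0.19257818,  0.0285127 ]), np.float64(0.029313573700661656))
long [(array([387. , 300.6]), array([ 0.4215, -0.1728])), (array([395.4, 191.6]), array([ 0.6416, -0.1873])), (array([416. , 193.2]), array([ 0.6392, -0.229 ])), (array([407.6, 302.2]), array([ 0.4193, -0.2139]))]
short [(array([205.6, 308. ]), array([0.3989, 0.1895])), (array([207.3, 233.6]), array([0.5482, 0.1914])), (array([227.7, 234. ]), array([0.5482, 0.1501])), (array([226. , 308.4]), array([0.3989, 0.1487]))]
top (272.6401786804199, 133.9649257659912) ((40.76987075805664, 41.46280288696289), 69.8275375366211) [0.67278659 0.03802423 0.307     ]
scene (413.3279037475586, 160.37916564941406) ((31.75167465209961, 45.294891357421875), 98.82093048095703) [0.68238658 0.03265537 0.307     ]
tip [0.67927122 0.04472823 0.03      ]
```

View pics/c0.png

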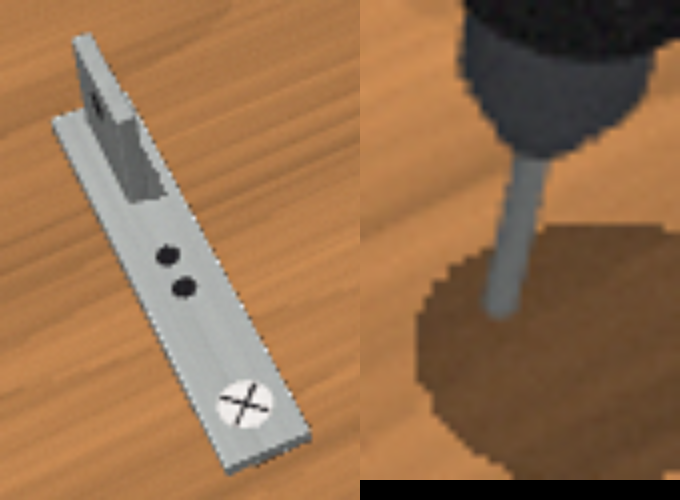

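The crop shows the grey long bracket: two holes, mark at scene (251.2,321), lug at the robot end, so the choice is right. The bit tip is at scene about (387.3,279.3). Next I refine the bit axis.

Run:
```python
from h import *
S=cv2.imread("pics/s0.png");T=cv2.imread("pics/t0.png")
a=cv2.resize(T[100:180,235:315],(480,480),interpolation=cv2.INTER_NEAREST);b=cv2.resize(S[140:220,370:450],(320,320),interpolation=cv2.INTER_NEAREST)
a=cv2.convertScaleAbs(a,alpha=2,beta=20);b=cv2.convertScaleAbs(b,alpha=2,beta=20)
cv2.imwrite("pics/c1.png",np.hstack([a,cv2.copyMakeBorder(b,0,160,0,0,cv2.BORDER_CONSTANT)]))
p=plane("scene",387.3,279.2,.03);print("tip scene",p)
for z in(.03,.095,.307):print(z,proj("top",np.r_[p[:2],z]),proj("scene",np.r_[p[:2],z]))
print("mark",plane("scene",251.2,321,.008),plane("top",405,205,.008),tri("scene",(251.2,321),"top",(405,205)))
```

```text
tip scene [0.67712325 0.04022741 0.03      ]
0.03 [283.01549451 169.82039385] [387.3 279.2]
0.095 [280.85287191 162.71093335] [392.60465475 255.7718558 ]
0.307 [271.21023028 131.01146815] [415.05219833 156.63170211]
mark [ 0.61663963 -0.20596958  0.008     ] [ 0.61461062 -0.20694673  0.008     ] (array([ 0.61524732, -0.20639   ,  0.00652189]), np.float64(0.0018280335240333152))
```

View pics/c1.png

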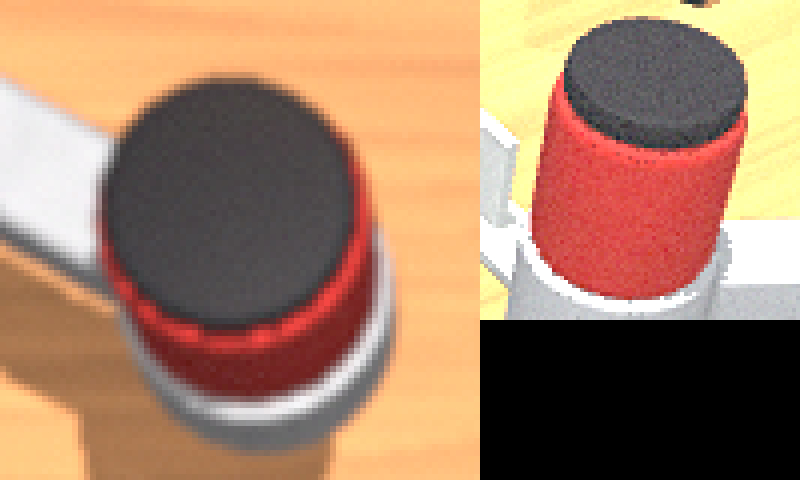

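```bash
cat >> h.py <<'E'
from scipy.spatial.transform import Rotation as Ro
def down(yaw): # tool z down, closing line y along bar's y; x = -bar x
    c,s=np.cos(yaw),np.sin(yaw); return Ro.from_matrix(np.array([[-c,-s,0],[-s,c,0],[0,0,-1]]).T)
def togo(p,R=None,s=None):
    s=s or ctrl.get_state(); R0=Ro.from_rotvec(s["tool_rot"])
    print("t",round(s["time"],2),"travel",R0.inv().apply(np.array(p)-s["position"]).round(4),"turn",(R0.inv()*R).as_rotvec(degrees=True).round(2) if R else "")
E
python3 - <<'E'
from h import *
D=down(np.deg2rad(-3.85))
togo([.46,.25,.236]);togo([.4603,-.196,.16],D);togo([.4603,-.196,.033],D)
E
```

```text
t 0.1 travel [-0.3114 -0.2288  0.    ] turn 
t 0.1 travel [-0.4999 -0.6328  0.0767] turn [-1.000e-01 -1.000e-02 -2.112e+01]
t 0.1 travel [-0.4999 -0.6326  0.2037] turn [-1.000e-01 -1.000e-02 -2.112e+01]
```

Call:
step_arm(commands=[{"travel":[-0.039,-0.028,0],"turn":[0,0,0]},{"travel":[-0.078,-0.057,0],"turn":[0,0,0]},{"travel":[-0.117,-0.086,0],"turn":[0,0,0]},{"travel":[-0.156,-0.114,0],"turn":[0,0,0]},{"travel":[-0.195,-0.143,0],"turn":[0,0,0]}], gripper=1)

```text
time: 0.6
position: [0.3913, 0.3753, 0.2362]
tool_rot: [-0.679, -3.067, 0.0]
ft_force: [0.9, -0.7, 0.1]
grip_width: 1.005
grip_force: 0.0
```

Call:
step_arm(commands=[{"travel":[-0.039,-0.028,0],"turn":[0,0,0]},{"travel":[-0.078,-0.057,0],"turn":[0,0,0]},{"travel":[-0.116,-0.086,0],"turn":[0,0,0]},{"travel":[-0.13,-0.13,0],"turn":[0,0,-5]},{"travel":[-0.15,-0.175,0],"turn":[0,0,-10]}])

```text
time: 1.1
position: [0.4525, 0.1536, 0.236]
tool_rot: [-0.403, -3.115, 0.001]
ft_force: [0.0, -0.5, 0.6]
grip_width: 1.0
grip_force: 0.0
```

Run:
```python
from h import *
D=down(np.deg2rad(-3.85))
print(ctrl.get_state()["position"]);togo([.4603,-.196,.16],D)
```

```text
[0.45247762 0.15364247 0.23596501]
t 1.1 travel [-0.0967 -0.3361  0.076 ] turn [ -0.02  -0.06 -10.91]
```

Call:
step_arm(commands=[{"travel":[-0.013,-0.045,0],"turn":[0,0,-3]},{"travel":[-0.026,-0.09,0],"turn":[0,0,-6]},{"travel":[-0.039,-0.135,0],"turn":[0,0,-9]},{"travel":[-0.052,-0.18,0.01],"turn":[0,0,-10.9]},{"travel":[-0.065,-0.225,0.02],"turn":[0,0,-10.9]}])

```text
time: 1.6
position: [0.4573, -0.0806, 0.2165]
tool_rot: [0.11, 3.139, 0.001]
ft_force: [0.6, -0.4, 0.0]
grip_width: 0.999
grip_force: 0.0
```

Run:
```python
from h import *
D=down(np.deg2rad(-3.85))
togo([.4603,-.196,.16],D)
```

```text
t 1.6 travel [-0.011  -0.1149  0.0564] turn [ 0.04  0.06 -0.17]
```

Call:
step_arm(commands=[{"travel":[-0.004,-0.04,0.018],"turn":[0,0,0]},{"travel":[-0.008,-0.08,0.036],"turn":[0,0,-0.2]},{"travel":[-0.011,-0.115,0.056],"turn":[0,0,-0.2]},{"travel":[-0.011,-0.115,0.056],"turn":[0,0,-0.2]},{"travel":[-0.011,-0.115,0.056],"turn":[0,0,-0.2]}])

```text
time: 2.1
position: [0.4597, -0.1946, 0.1598]
tool_rot: [-0.109, -3.138, -0.0]
ft_force: [1.2, -0.8, -0.0]
grip_width: 0.999
grip_force: 0.0
```

Run:
```python
from h import *
D=down(np.deg2rad(-3.85))
togo([.4603,-.196,.033],D)
s=ctrl.get_state();im=save("wrist","pics/w0.png");c=ctrl.camera_model("wrist");print(c)
T=np.array(c["T_tool_cam"]);R=Ro.from_rotvec(s["tool_rot"])
for X in([.4603,-.196,.068],[.615,-.2064,.008],[.676,.039,.03]):
    p=np.linalg.inv(T)@np.r_[R.inv().apply(np.array(X)-s["position"]),1]
    print(X,c["fx"]*p[0]/p[2]+c["cx"],c["fy"]*p[1]/p[2]+c["cy"],p[2])
```

```text
t 2.1 travel [-0.001  -0.0013  0.1268] turn [ 0.01 -0.11 -0.14]
{'fx': 339.224084003512, 'fy': 339.224084003512, 'cx': 319.91055288676097, 'cy': 236.14896140226233, 'T_tool_cam': array([[-1.37763856e-03, -9.66552016e-01, -2.56466962e-01,
         7.03071078e-02],
       [ 9.99998792e-01, -1.51626193e-03,  3.42769817e-04,
         6.07435069e-05],
       [-7.20175949e-04, -2.56466180e-01,  9.66552937e-01,
        -1.47617924e-01],
       [ 0.00000000e+00,  0.00000000e+00,  0.00000000e+00,
         1.00000000e+00]])}
[0.4603, -0.196, 0.068] 317.925701568711 246.2308367153945 0.2497178513988021
[0.615, -0.2064, 0.008] 319.02800706703823 374.9502798721751 0.3472275124424708
[0.676, 0.039, 0.03] 569.6050653466878 426.8734914643775 0.337233920127342
```

View pics/w0.png

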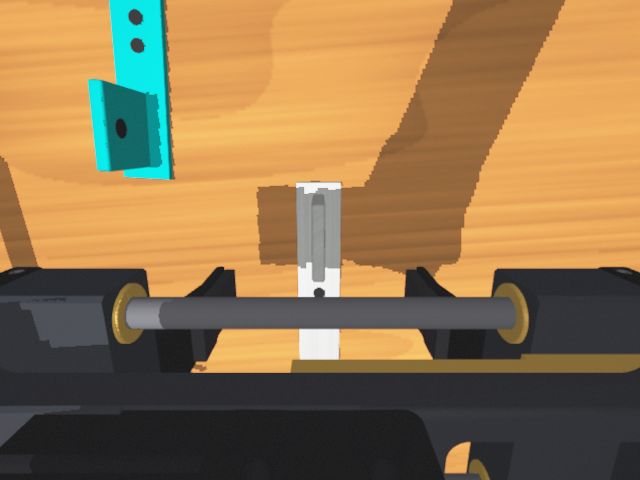

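The wrist view shows the grey lug at (318,240), centred between the open fingers and aligned with them; the turquoise bracket is far off at (135,90). I go down and grip.

Call:
step_arm(commands=[{"travel":[-0.001,-0.001,0.035],"turn":[0,0,0]},{"travel":[-0.001,-0.001,0.07],"turn":[0,0,0]},{"travel":[-0.001,-0.001,0.1],"turn":[0,0,0]},{"travel":[-0.001,-0.001,0.127],"turn":[0,0,0]},{"travel":[-0.001,-0.001,0.127],"turn":[0,0,0]}])

```text
time: 2.65
position: [0.4594, -0.1926, 0.031]
tool_rot: [-0.101, -3.134, -0.003]
ft_force: [-2.3, 0.3, -0.5]
grip_width: 0.999
grip_force: 0.0
```

Call:
step_arm(commands=[{"travel":[0,0,0],"turn":[0,0,0]},{"travel":[0,0,0],"turn":[0,0,0]},{"travel":[0,0,0],"turn":[0,0,0]},{"travel":[0,0,0],"turn":[0,0,0]},{"travel":[0,0,0],"turn":[0,0,0]}], gripper=0, force=30)

```text
time: 3.15
position: [0.4619, -0.1954, 0.0343]
tool_rot: [0.106, 3.138, 0.0]
ft_force: [-0.4, -0.1, 1.0]
grip_width: 0.629
grip_force: 0.0
```

Call:
step_arm(commands=[{"travel":[0,0,0],"turn":[0,0,0]},{"travel":[0,0,0],"turn":[0,0,0]},{"travel":[0,0,0],"turn":[0,0,0]}])

```text
time: 3.45
position: [0.4613, -0.1954, 0.0335]
tool_rot: [-0.106, -3.14, -0.0]
ft_force: [0.7, 0.1, 0.5]
grip_width: 0.356
grip_force: 0.0
```

Run:
```python
from h import *
s=ctrl.get_state();print(s["position"],s["tool_rot"])
# mark & tip: first go to ~mark displacement
d=np.array([.676,.039])-[.615,-.2064]
togo(s["position"]+np.r_[d*.9,0],s=s);togo(s["position"]+np.r_[d,0],s=s)
```

```text
[ 0.46133046 -0.19537187  0.03353644] [-1.06100869e-01 -3.13979511e+00 -9.76793679e-05]
t 3.45 travel [-0.0399  0.2241  0.    ] turn 
t 3.45 travel [-0.0443  0.249   0.    ] turn
```

Fingers are still closing; I wait.

Call:
step_arm(commands=[{"travel":[0,0,0],"turn":[0,0,0]},{"travel":[0,0,0],"turn":[0,0,0]},{"travel":[0,0,0],"turn":[0,0,0]},{"travel":[0,0,0],"turn":[0,0,0]},{"travel":[0,0,0],"turn":[0,0,0]}])

```text
time: 3.95
position: [0.4613, -0.1957, 0.0335]
tool_rot: [-0.107, -3.14, 0.0]
ft_force: [-0.4, -0.6, -1.6]
grip_width: 0.114
grip_force: 30.0
```

Gripped at 9.9 mm, which matches the lug. Now I slide it.

Call:
step_arm(commands=[{"travel":[-0.002,0.01,0],"turn":[0,0,0]},{"travel":[-0.005,0.028,0],"turn":[0,0,0]},{"travel":[-0.009,0.048,0],"turn":[0,0,0]},{"travel":[-0.012,0.068,0],"turn":[0,0,0]},{"travel":[-0.016,0.088,0],"turn":[0,0,0]}])

```text
time: 4.45
position: [0.4829, -0.1094, 0.0336]
tool_rot: [-0.109, -3.139, 0.003]
ft_force: [-0.5, -4.2, -0.5]
grip_width: 0.111
grip_force: 30.0
```

Call:
step_arm(commands=[{"travel":[-0.004,0.02,0],"turn":[0,0,0]},{"travel":[-0.007,0.04,0],"turn":[0,0,0]},{"travel":[-0.011,0.06,0],"turn":[0,0,0]},{"travel":[-0.014,0.08,0],"turn":[0,0,0]},{"travel":[-0.018,0.1,0],"turn":[0,0,0]}])

```text
time: 4.95
position: [0.5075, -0.0112, 0.0335]
tool_rot: [-0.109, -3.139, 0.003]
ft_force: [-1.4, -4.6, 0.7]
grip_width: 0.113
grip_force: 30.0
```

Call:
step_arm(commands=[{"travel":[-0.003,0.014,0],"turn":[0,0,0]},{"travel":[-0.005,0.026,0],"turn":[0,0,0]},{"travel":[-0.006,0.036,0],"turn":[0,0,0]},{"travel":[-0.006,0.036,0],"turn":[0,0,0]},{"travel":[-0.006,0.036,0],"turn":[0,0,0]}])

```text
time: 5.45
position: [0.5167, 0.0273, 0.0336]
tool_rot: [0.104, 3.139, 0.003]
ft_force: [2.5, 3.0, -1.1]
grip_width: 0.11
grip_force: 30.0
```

Run:
```python
from h import *
s=ctrl.get_state();print(s["position"],s["ft_force"])
im=save("scene","pics/s1.png")[...,::-1]
t=save("top","pics/t1.png")[...,::-1]
a=cv2.resize(im[230:330,330:430],(400,400));b=cv2.resize(t[140:290,220:370],(400,400))
cv2.imwrite("pics/c2.png",np.hstack([a,b]))
```

```text
[0.51665869 0.02727098 0.03357139] [ 2.47928384  2.99778934 -1.12528447]
```

View pics/c2.png

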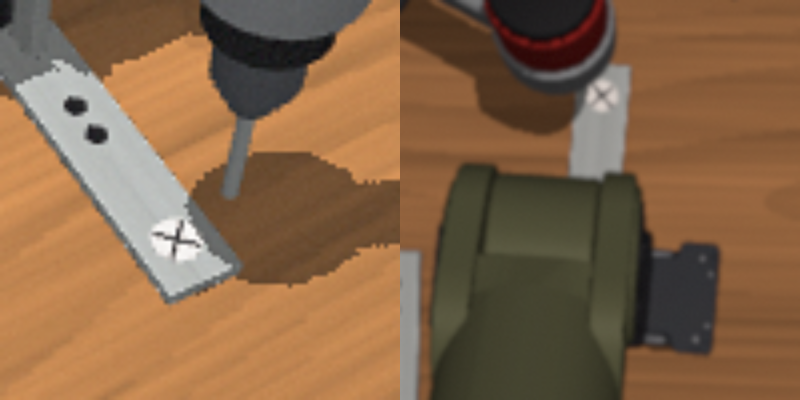

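The bar lies flat with the mark at scene (374,289.8) and top (295.4,175.6). The tip is at scene (387.4,279.3).

Run:
```python
from h import *
for n,p in(("scene",(374,289.75)),("top",(295.4,175.6))):print("mark",n,plane(n,*p,.008)[:2])
print("tip",plane("scene",387.4,279.3,.03)[:2],"cap",plane("scene",413.75,157.5,.307)[:2],plane("top",273.5,132.8,.307)[:2])
X=(plane("top",273.5,132.8,.307)); print(plane("scene",387.4,279.3,.0295)[:2])
```

```text
mark scene [0.67194126 0.01735787]
mark top [0.67025453 0.01620881]
tip [0.67739723 0.04024132] cap [0.67771343 0.037369  ] [0.67453731 0.03681695]
[0.6771245  0.04054404]
```

Call:
step_arm(commands=[{"travel":[-0.001,0.006,0],"turn":[0,0,0]},{"travel":[-0.002,0.014,0],"turn":[0,0,0]},{"travel":[-0.004,0.0215,0],"turn":[0,0,0]},{"travel":[-0.004,0.0215,0],"turn":[0,0,0]},{"travel":[-0.004,0.0215,0],"turn":[0,0,0]}])

```text
time: 6.05
position: [0.5219, 0.0459, 0.0335]
tool_rot: [0.107, 3.139, -0.001]
ft_force: [1.1, -1.6, -0.4]
grip_width: 0.113
grip_force: 30.0
```

Run:
```python
from h import *
s=ctrl.get_state();print(s["position"],s["ft_force"])
im=np.mean([ctrl.get_image("scene") for _ in range(4)],axis=0).astype(np.uint8)[...,::-1]
t=save("top","pics/t2.png")[...,::-1]
cv2.imwrite("pics/s2.png",im)
a=cv2.resize(im[255:315,360:420],(480,480),interpolation=cv2.INTER_CUBIC);b=cv2.resize(t[140:200,260:300],(320,480))
cv2.imwrite("pics/c3.png",np.hstack([a,b]))
```

```text
[0.52192796 0.04594977 0.03353664] [ 1.14799083 -1.619799   -0.35296736]
```

View pics/c3.png

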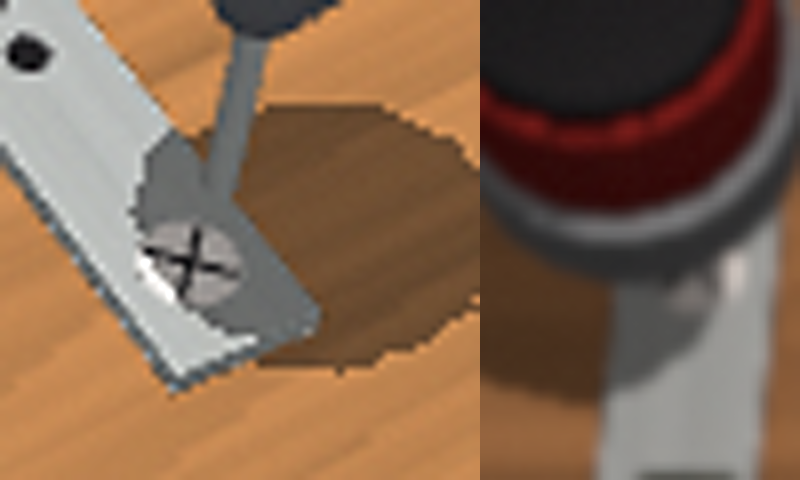

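Mark cross is at scene (383.9,288.0), tip at (387.4,279.3). I work out the remaining offset.

Run:
```python
from h import *
p=plane("scene",387.4,279.3,.03)
# bit axis line from s0: centroid per row of grey bit between rows, vs predicted
S=cv2.imread("pics/s0.png").astype(int)
for r in range(260,281,2):
    row=S[r,376:402]; m=np.where(row[:,2]-row[:,0]<25)[0]
    q=[proj("scene",np.r_[p[:2],z]) for z in np.linspace(.03,.095,200)]
    k=np.argmin([abs(a[1]-r) for a in q]);print(r,376+m.mean() if len(m) else None,len(m),q[k][0].round(1))
m=plane("scene",383.9,288.0,.008);print(p,m,p-m,"target px",proj("scene",np.r_[p[:2],.008]))
togo(ctrl.get_state()["position"]+np.r_[(p-m)[:2],0])
```

```text
260 390.5 4 391.8
262 390.5 4 391.3
264 389.5 4 390.9
266 389.5 4 390.4
268 389.0 5 390.0
270 388.5 4 389.5
272 388.0 5 389.0
274 388.0 5 388.6
276 387.0 5 388.1
278 387.0 5 387.7
280 None 0 387.4
[0.67739723 0.04024132 0.03      ] [0.67809013 0.03545061 0.008     ] [-0.00069291  0.00479071  0.022     ] target px [385.72947052 286.66824875]
t 6.3 travel [ 0.001   0.0047 -0.    ] turn
```

Run:
```python
from h import *
m=plane("scene",383.5,287.6,.008)
for t in((386.8,279),(386.8,278),(386.8,279.5)):print((plane("scene",*t,.03)-m)[:2])
print("cap scene",(plane("scene",413.4,157.1,.307)-m)[:2])
# red body centre line in scene, top
S=cv2.imread("pics/s0.png").astype(int)
for r in(175,180,185,190,195):
    x=np.where((S[r,375:445,2]-S[r,375:445,1]>60))[0]+375;p=plane("scene",413.4,157.1,.307)
    q=[proj("scene",np.r_[p[:2],z]) for z in np.linspace(.2,.31,400)];k=np.argmin([abs(a[1]-r) for a in q]);print(r,(x.min()+x.max())/2,x.max()-x.min()+1,q[k][0])
```

```text
[-0.00068898  0.00434952]
[-0.00250527  0.00577346]
[0.00021672 0.00363946]
cap scene [-0.00021462  0.00215223]
175 410.0 49 409.3943765845268Traceback (most recent call last):
  File "<stdin>", line 9, in <module>
  File "h.py", line 11, in proj
    c=ctrl.camera_model(n); p=np.array(c["R"])@X+np.array(c["t"]); return np.array([c["fx"]*p[0]/p[2]+c["cx"],c["fy"]*p[1]/p[2]+c["cy"]])
ValueError: time passes only in moves, steps and waits
```

Call:
step_arm(commands=[{"travel":[0.0,0.002,0],"turn":[0,0,0]},{"travel":[0.0005,0.004,0],"turn":[0,0,0]},{"travel":[0.0005,0.004,0],"turn":[0,0,0]},{"travel":[0.0005,0.004,0],"turn":[0,0,0]},{"travel":[0.0005,0.004,0],"turn":[0,0,0]}])

```text
time: 6.8
position: [0.5215, 0.0508, 0.0335]
tool_rot: [-0.106, -3.14, -0.0]
ft_force: [0.7, -2.3, -0.3]
grip_width: 0.116
grip_force: 30.0
```

```bash
sed -i 's/^from bench import ctrl/from bench import ctrl as _c\nimport functools\nclass _K:\n    camera_model=staticmethod(functools.lru_cache(None)(_c.camera_model))\n    def __getattr__(s,k): return getattr(_c,k)\nctrl=_K()/' h.py
python3 - <<'E'
from h import *
s=ctrl.get_state();print(s["position"],s["ft_force"])
im=np.mean([ctrl.get_image("scene") for _ in range(4)],axis=0).astype(np.uint8)[...,::-1]
w=ctrl.get_image("wrist")[...,::-1]
a=cv2.resize(im[255:315,360:420],(480,480),interpolation=cv2.INTER_CUBIC);b=cv2.resize(w,(320,240))
cv2.imwrite("pics/c4.png",np.hstack([a,cv2.copyMakeBorder(b,0,240,0,0,cv2.BORDER_CONSTANT)]))
E
```

```text
[0.52147607 0.05077681 0.0335422 ] [ 0.68932383 -2.26031958 -0.30532976]
```

View pics/c4.png

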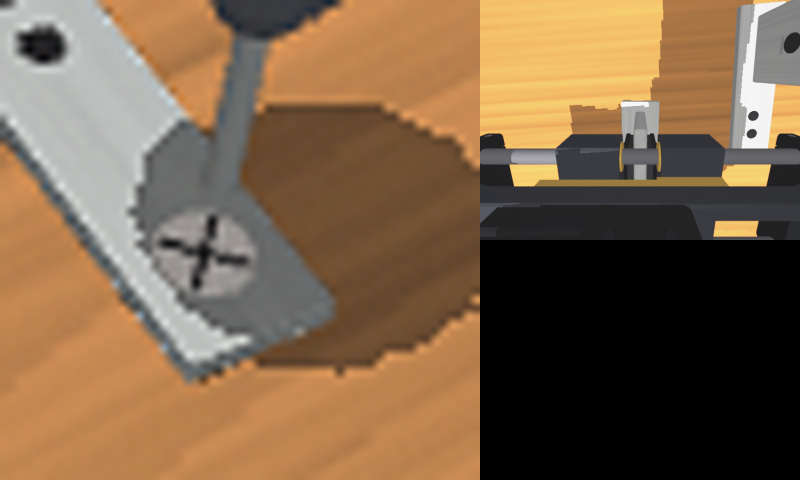

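The mark is now at scene (385.1,286.1), against (385.2,286.4) for the point straight under the tip, so the error is below 1 mm. I let go and back off straight up.

Call:
step_arm(commands=[{"travel":[0,0,0],"turn":[0,0,0]},{"travel":[0,0,0],"turn":[0,0,0]},{"travel":[0,0,0],"turn":[0,0,0]},{"travel":[0,0,0],"turn":[0,0,0]},{"travel":[0,0,0],"turn":[0,0,0]}], gripper=0.6)

```text
time: 7.55
position: [0.5216, 0.051, 0.0336]
tool_rot: [0.105, 3.14, 0.001]
ft_force: [-1.3, 0.3, -0.3]
grip_width: 0.481
grip_force: 0.0
```

Call:
step_arm(commands=[{"travel":[0,0,0],"turn":[0,0,0]},{"travel":[0,0,0],"turn":[0,0,0]},{"travel":[0,0,0],"turn":[0,0,0]}])

```text
time: 7.85
position: [0.5216, 0.0507, 0.0336]
tool_rot: [0.106, 3.14, 0.0]
ft_force: [-0.3, -0.2, 0.5]
grip_width: 0.595
grip_force: 0.0
```

Call:
step_arm(commands=[{"travel":[0,0,-0.02],"turn":[0,0,0]},{"travel":[0,0,-0.05],"turn":[0,0,0]},{"travel":[0,0,-0.08],"turn":[0,0,0]},{"travel":[0,0,-0.11],"turn":[0,0,0]},{"travel":[0,0,-0.14],"turn":[0,0,0]}])

```text
time: 8.35
position: [0.5214, 0.0505, 0.1748]
tool_rot: [0.106, 3.14, 0.0]
ft_force: [0.3, 1.2, 0.5]
grip_width: 0.597
grip_force: 0.0
```

Call:
step_arm(commands=[{"travel":[0.01,-0.04,-0.02],"turn":[0,0,0]},{"travel":[0.03,-0.08,-0.03],"turn":[0,0,0]},{"travel":[0.05,-0.12,-0.03],"turn":[0,0,0]},{"travel":[0.05,-0.16,-0.03],"turn":[0,0,0]},{"travel":[0.05,-0.2,-0.03],"turn":[0,0,0]}])

```text
time: 8.85
position: [0.4575, -0.1468, 0.2039]
tool_rot: [0.105, 3.138, 0.003]
ft_force: [1.0, -0.3, 0.2]
grip_width: 0.597
grip_force: 0.0
```

Run:
```python
from h import *
s=ctrl.get_state();print(s["position"],s["joint_positions"])
im=np.mean([ctrl.get_image("scene") for _ in range(4)],axis=0).astype(np.uint8)[...,::-1]
t=ctrl.get_image("top")[...,::-1]
a=cv2.resize(im[255:315,360:420],(480,480),interpolation=cv2.INTER_CUBIC);b=cv2.resize(t[100:340,190:350],(320,480))
cv2.imwrite("pics/c5.png",np.hstack([a,b]));cv2.imwrite("pics/t5.png",t)
# bar axis in top
hsv=cv2.cvtColor(np.ascontiguousarray(t),cv2.COLOR_BGR2HSV)
for nm,(y0,y1,x0,x1) in dict(long=(200,290,255,325),short=(225,315,200,235)).items():
    m=((hsv[y0:y1,x0:x1,1]<60)&(hsv[y0:y1,x0:x1,2]>90)).astype(np.uint8);m=cv2.morphologyEx(m,cv2.MORPH_CLOSE,np.ones((5,5)))
    ct=max(cv2.findContours(m,0,2)[0],key=cv2.contourArea);print(nm,[plane("top",*p,.008)[:2].round(4) for p in cv2.boxPoints(cv2.minAreaRect(ct))+[x0,y0]])
```

```text
[ 0.45753272 -0.14684404  0.20394455] [-0.49419324 -0.05719373  0.73541018  1.92545128  0.03821206  1.25757708
  1.73230151]
long [array([0.4821, 0.0734]), array([0.6232, 0.0632]), array([0.6199, 0.0219]), array([0.4789, 0.0325])]
short [array([0.3989, 0.1896]), array([0.5483, 0.1913]), array([0.5482, 0.1501]), array([0.3989, 0.1487])]
```

View pics/c5.png

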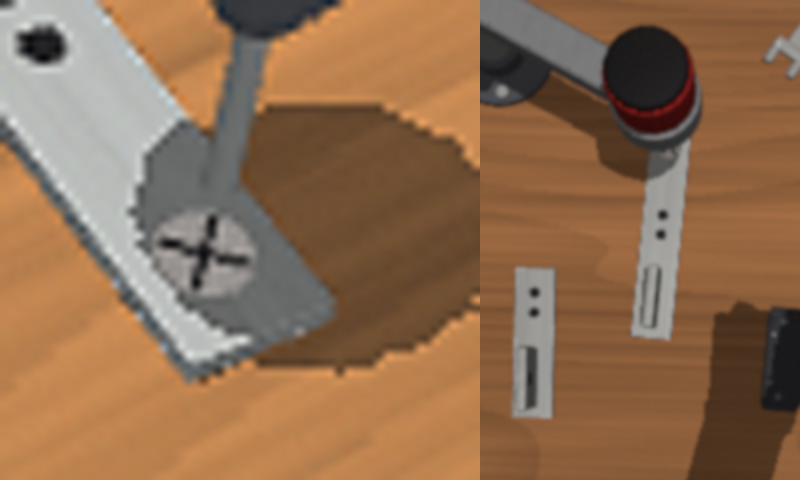

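The bracket stayed put after release: mark at scene (385.1,286.1), within about 1.5 mm of the bit axis by both views. The short bracket has not moved and the arm is clear of everything.

```bash
python3 -c "
from bench import ctrl
print(ctrl.close_job())"
```

```text
the job is handed in; nothing more can be done
None
```

The long bracket was slid flat along the bench until its cross lay under the bit tip, within about 1.5 mm by both the scene and top cameras, then released; the short bracket did not move, and the job is handed in at about 9 s.

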